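Lay out the counter for relabelling a spice jar

TASK

Set up the counter for relabelling spices: stand the glass spice jar upright on the middle of the mint trivet, setting it down gently, and lay the blue marker to the left of the trivet and the black marker to its right, each pointing straight ahead from the robot, level with the trivet's middle and with a gap of about 3 cm to its rim. Lay the red spring clamp flat along the left side of the tape dispenser, parallel to it, level with its middle and about 4 cm clear of it. Left and right are as seen from the robot, the order is yours, and the green marker and the dispenser stay where they are.

Things in the scene. Friction and masses are not known exactly. Their poses are not given: they have to be found in the camera images.
- trivet: round mint-green silicone trivet, fixed flat on the counter, 160 mm across and 8 mm thick. Origin: centre of its underside, on the counter (its flat top is 8 mm higher). Its axes are the world's: x straight ahead from the robot, y to the robot's left. It and the dispenser can change sides.
- jar: glass spice jar with orange-brown spice and a cream twist cap, standing; 44 mm across (cap 45 mm), 92 mm tall, cap from 72 mm up. Origin: centre of its underside; z up. About 120 to 240 g.
- marker_blue: dry-erase marker lying down, blue cap, middle band and end plug on a white barrel; 130 mm long, flat-sided barrel 17 mm wide and 16 mm high so it does not roll. Origin: centre of its underside, mid-length; x along the barrel towards the cap, z up. Grip across the barrel at mid-length. 25 g.
- marker_black: dry-erase marker lying down, black cap, middle band and end plug on a white barrel; 130 mm long, flat-sided barrel 17 mm wide and 16 mm high so it does not roll. Origin: centre of its underside, mid-length; x along the barrel towards the cap, z up. Grip across the barrel at mid-length. 25 g.
- marker_green: dry-erase marker lying down, green cap, middle band and end plug on a white barrel; 130 mm long, flat-sided barrel 17 mm wide and 16 mm high so it does not roll. Origin: centre of its underside, mid-length; x along the barrel towards the cap, z up. Grip across the barrel at mid-length. 25 g. Not to be moved.
- clamp: red plastic spring clamp, closed and rigid, lying on its side; 105 mm long, 22 mm high. The pivot block at its middle is 36 mm long and 30 mm wide with parallel sides: grip across it. Handles spread to 50 mm wide towards -x, orange-padded jaws towards +x. Origin: centre of the pivot block, on the underside; x along its length, z up. 50 to 80 g.
- dispenser: heavy cast-aluminium tape dispenser, 150 mm long, 56 mm wide, 92 mm high at the tape roll; loose, 1.3 kg. Origin: centre of its underside; x along its length away from the cutter end (which looks roughly to the robot, turned up to 15 degrees), y out of its left side as seen from the robot, z up. Not to be moved.
Mind the look-alikes: they are no part of the job. Leave any turquoise look-alike of the jar alone. What is shaped like the trivet but orange or purple is not meant.

How it is judged (in metres and radians):
At the end, for the whole second after the job is handed in: Jar upright within 12 mm of trivet centre; blue/black marker centres 103-133 mm left/right of it, 20 mm level, 15 deg straight; clamp flat, 75-105 mm left of dispenser centre line, 25 mm level, 15 deg parallel; dispenser and green marker moved under 20 mm; all at rest (horizontal distance between jar and trivet below 0.012 m and angle between jar's own z axis and vertical below 0.1 rad and z of jar in the frame of trivet between 0.004 and 0.013 m and linear speed of each of jar, marker_blue, marker_black, clamp, marker_green, dispenser below 0.02 m/s and angular speed of each of jar, marker_blue, marker_black, clamp, marker_green, dispenser below 0.2 rad/s and x of marker_blue in the frame of trivet between -0.02 and 0.02 m and y of marker_blue in the frame of trivet between 0.103 and 0.133 m and angle between the x axis of each of marker_blue, marker_black and the x axis of trivet, either way round below 0.26 rad and height (world z) of each of marker_blue, marker_black below 0.012 m and angle between marker_blue's own x axis and vertical between 1.45 and 1.69 rad and x of marker_black in the frame of trivet between -0.02 and 0.02 m and y of marker_black in the frame of trivet between -0.133 and -0.103 m and angle between marker_black's own x axis and vertical between 1.45 and 1.69 rad and x of clamp in the frame of dispenser between -0.025 and 0.025 m and y of clamp in the frame of dispenser between 0.075 and 0.105 m and angle between the x axis of clamp and the x axis of dispenser, either way round below 0.26 rad and height (world z) of clamp between -0.004 and 0.006 m and angle between clamp's own x axis and vertical between 1.45 and 1.69 rad and distance of each of dispenser, marker_green from where it was at the start of the episode below 0.02 m); the robot touches nothing.
It fails at once if the dispenser is shifted by more than 20 mm (distance of dispenser from where it was at the start of the episode above 0.02 m).
It fails at once if the green marker is shifted by more than 20 mm (distance of marker_green from where it was at the start of the episode above 0.02 m).
It fails at once if the jar is dropped onto the trivet (comes down at over 0.5 m/s, a fall of about 13 mm) (horizontal distance between jar and trivet below 0.06 m and height (world z) of jar below 0.05 m and linear speed of jar above 0.5 m/s).
It also fails if it takes over 112 s, if anything falls off the work surface, if the arm or the gripper's body presses on something with over 40 N, if the wrist force passes 120 N, or if a joint passes its speed limit or range.

ROBOT

A 6-joint arm with a two-finger parallel gripper is mounted at the origin on the work surface. World frame = base frame: x ahead of the robot, y to its left, z up, the work surface at z = 0. Lengths are in mm, angles in rad, forces in N, time in s.
With the tool pointing down it reaches from about 350 to 950 mm from the base axis. Payload 17.4 kg.
Tool frame: the origin (TCP) lies on the centre line of the jaws, within the pads' length; the fingertips stand arm.tip_reach ahead of it and the grasp point (between the pads) lies 2 mm behind it (arm.tip_reach is the distance from the TCP to the fingertips, in mm); z points along the fingers, y is the line along which they close (so a half turn about z gives the same grasp; the last joint's range is limited). The gripper opens to 93 mm and grips with 3 to 60 N. Pads are 15 mm wide; open, the fingers measure 128 mm over their backs; the gripper's body (75 mm by 188 mm) begins 65 mm behind the grasp point.
Start: joints at [-1.156, 0.116, 1.442, -0, 1.584, -0.038], TCP at [295.294, -606.987, 211.246] pointing down, gripper open.
Joint ranges: [-2.83, 2.83], [-0.83, 2.19], [0.07, 2.5], [-1.14, 4.28], [0.01, 3], [-2.97, 2.97]. Speed limits (rad/s): [1.89, 1.89, 2.22, 3.14, 3.14, 3.14].

INTERFACE

Orientations are given as a unit quaternion [w, x, y, z].
In Python, from station import status, viewer, ticket, arm gives the robot as it stands.
- The arm moves only by the tool servo_tool, never from a script. Its argument "commands" is a list of rows, each a list of 5 numbers: the shift along the tool's x, y, z in cm, then the turn about the tool's z in rad, then the closure, from 0 (fully open) to 1 (shut). In form: [[dx, dy, dz, roll, hand], ...]. A call has exactly 10 rows; each row shifts and turns the commanded pose from where the row before left it, along the tool's axes as they then stand; what a row does not reach is not made up. A row lasts 1/8 s, in which the tool goes at most 62.5 mm and 10.7 degrees, less where a joint would pass 70% of its speed; a pose out of reach is approached as far as the arm can. A call is refused whole if a number of a shift passes 6.25 or a number of a turn 0.188, either way. A call with a gripper value outside its range is refused whole. The fingers move at their own pace and stop on an object; the grip force is fixed at half the most. Time passes only in rows, so rows that do not move let the fingers close, or fill a call up. It gives the time, the measured TCP pose, the force, the opening and the grip force at its end, in the units of the state.
- status.get_state(): the state, without advancing time (a new reading comes with each control period).
- viewer.grab_frame(name): name is "side" or "top" or "wrist"; returns the picture (384x512x3 uint8, red, green, blue); there is no depth.
- viewer.get_calibration(name): a dict with "fov_y" (degrees; the focal length in pixels is half the picture's height over the tangent of half this angle, whatever the lens; pixels are square), "cx", "cy" (the principal point, pixels), "eye" and "rotation" of the camera in the world. Camera axes: x right, y down, z forward; pixel columns grow to the right and rows downward; lengths in mm; the calibration is good to about 2 mm. A picture is of the moment at which its call begins: read the wrist's pose just before it. get_calibration takes no time and is no camera call; for the wrist camera it gives the pose at the moment of the call.
- ticket.sign_off(): hands the job in; it is judged then, once.
The state is a dict: "clock": time; "q": joint angles; "qvel": joint speeds; "joint_torque": joint torques, N m; "position": TCP position; "orientation": TCP orientation; "force": force on the tool from outside, world axes, zero at the start; "wrist_torque": the same for the moment, N m; "opening": opening from 0.0 (shut) to 1.0 (fully open); "grasp_force": force on a finger pad.
Only numpy, scipy, OpenCV 4.12 (cv2) and the standard library are available. Lean on these libraries where they do the work, as an engineer would, in place of code of your own. Each camera call takes 0.05 s, during which the arm holds its last target. There are 200 camera calls.

## Working session

There is one attempt and no reset: what is moved stays moved. The work goes in short steps, Python scripts to look and compute and a tool call to move; the robot and the scene stay as the last step left them, time stands still between calls to the robot, and variables do not carry over. Pictures are saved under pics/ and viewed, at most 14 in all, crops included, and the job is handed in when it is done.

Besides the shell and the picture viewer there is one more tool, called as a command line: name --pt "numbers of a row" for each row, then --argument value for the rest. servo_tool: Moves the arm, as the interface text tells. Its arguments: {"type":"object","properties":{"commands":{"type":"array","items":{"type":"array","items":{"type":"number"}}}},"required":["commands"]}

```bash
mkdir -p pics; ls; python3 - <<'E'
from station import status, viewer, ticket, arm
import cv2
s=status.get_state();print(s, arm.tip_reach)
for n in("top","side","wrist"):
    c=viewer.get_calibration(n);print(n,c)
    cv2.imwrite(f"pics/{n}0.png",viewer.grab_frame(n)[:,:,::-1])
E
```

```text
pics
{'clock': 0.0, 'q': array([-1.15579456e+00,  1.16445247e-01,  1.44228450e+00,  9.15505958e-06,
        1.58400573e+00, -3.77754852e-02]), 'qvel': array([ 0.00102025,  0.0002541 , -0.00010951, -0.00038205, -0.00040966,
        0.00095793]), 'joint_torque': array([-9.61806909e-04, -7.21256161e+01, -6.22615743e+01,  7.80262495e-02,
        2.38198531e-02, -1.80525049e-04]), 'position': array([ 295.20688982, -606.77263358,  210.52071877]), 'orientation': array([-5.62134691e-04,  9.74483184e-01,  2.24459791e-01, -1.02641626e-04]), 'force': array([-0.23232846, -0.51486179,  0.75807309]), 'wrist_torque': array([ 0.01430809, -0.00642773,  0.01481392]), 'grasp_force': 0.0, 'opening': 0.9999695502262922} 17.0
top {'fov_y': 49.4620242439459, 'cx': 252.37050341706623, 'cy': 186.6682481352123, 'eye': array([ 177.93861888,   73.37230935, 1099.72697011]), 'rotation': array([-0.08234693,  0.71197085, -0.69316746,  0.07638955])}
side {'fov_y': 51.269159490874, 'cx': 253.79216887801724, 'cy': 185.86229199861825, 'eye': array([-82.42909798, 823.47369567, 612.69680609]), 'rotation': array([ 0.14270725, -0.26705649,  0.8340601 , -0.46114988])}
wrist {'fov_y': 59.461823059799286, 'cx': 254.27370766112992, 'cy': 192.66834413940705, 'eye': array([ 364.3627368 , -572.88345633,  383.93557449]), 'rotation': array([ 0.11778893,  0.83943984, -0.52533258, -0.07410943])}
```

```bash
python3 - <<'E'
import cv2
for n in("top","side"):
    cv2.imwrite(f"pics/{n}0b.png",cv2.resize(cv2.imread(f"pics/{n}0.png"),(800,600),interpolation=cv2.INTER_CUBIC))
E
```

```text
(no output)
```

View pics/top0b.png

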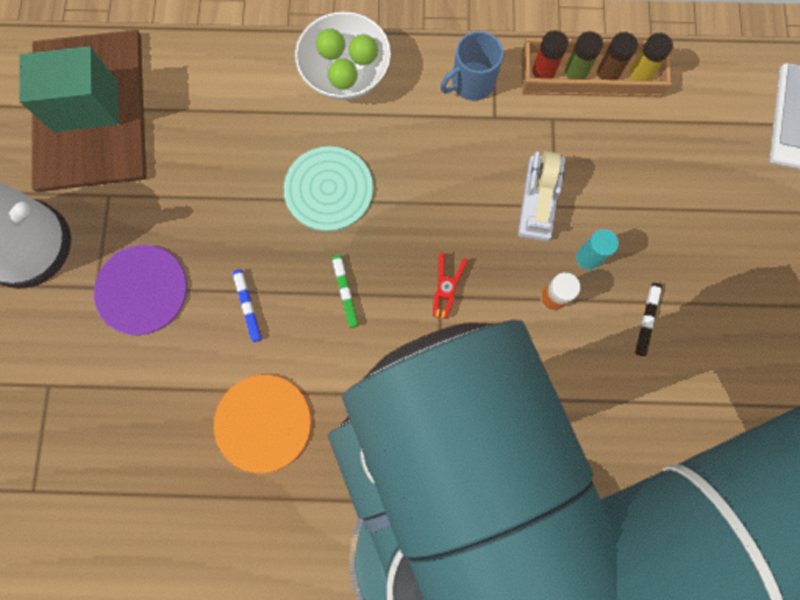

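View pics/side0b.png

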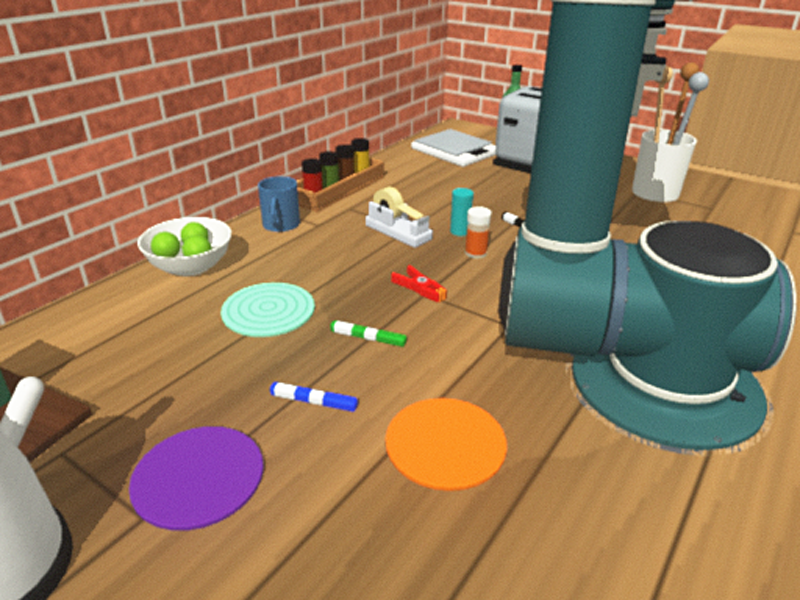

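The top view (800x600) shows the mint trivet at (329,188), blue marker (246,305), green (345,291), clamp (447,287), jar cap (566,289) with its turquoise look-alike (598,248), black marker (649,319) and dispenser (543,196). The side view shows the same layout. The black marker is partly behind the arm there, at (512,219).

```bash
cat > h.py <<'E'
import numpy as np, cv2
from scipy.spatial.transform import Rotation as R
def rot(c):
    q=c["rotation"]; return R.from_quat([q[1],q[2],q[3],q[0]]).as_matrix()
def ray(c,p,H=384):
    f=H/2/np.tan(np.radians(c["fov_y"])/2)
    d=rot(c)@np.array([(p[0]-c["cx"])/f,(p[1]-c["cy"])/f,1.]); return np.array(c["eye"]),d/np.linalg.norm(d)
def plane(c,p,z):
    e,d=ray(c,p); return e+d*(z-e[2])/d[2]
def tri(a,b):
    (e1,d1),(e2,d2)=a,b
    t=np.linalg.lstsq(np.c_[d1,-d2],e2-e1,rcond=None)[0]
    p,q=e1+t[0]*d1,e2+t[1]*d2; return (p+q)/2,np.linalg.norm(p-q)
def proj(c,P):
    f=192/np.tan(np.radians(c["fov_y"])/2); v=rot(c).T@(np.array(P)-c["eye"])
    return np.array([c["cx"]+f*v[0]/v[2],c["cy"]+f*v[1]/v[2]])
HSV=dict(mint=((70,50,120),(90,150,255)),blue=((112,150,80),(125,255,255)),green=((50,150,60),(70,255,255)),red=((0,200,110),(4,255,255)),red2=((176,180,110),(180,255,255)))
def mask(bgr,n,box=None):
    h=cv2.cvtColor(bgr,cv2.COLOR_BGR2HSV); m=cv2.inRange(h,*HSV[n])
    if n=="red": m|=cv2.inRange(h,*HSV["red2"])
    if box: 
        k=np.zeros_like(m); x0,y0,x1,y1=box; k[y0:y1,x0:x1]=1; m*=k
    return m
def rect(m): return cv2.minAreaRect(cv2.findNonZero(m))
E
python3 - <<'E'
from h import *
from station import viewer
T,S=[viewer.get_calibration(n) for n in("top","side")]
t,s=[cv2.imread(f"pics/{n}0.png") for n in("top","side")]
bt=dict(mint=(170,85,250,155),blue=(140,165,175,225),green=(205,155,235,215),red=(270,155,305,210))
bs=dict(mint=(130,170,210,220),blue=(165,235,235,270),green=(205,195,265,225),red=(245,165,290,195))
for n in bt:
    r1,r2=rect(mask(t,n,bt[n])),rect(mask(s,n,bs[n]))
    print(n,np.round(r1,1) if 0 else r1,r2[0],"tri",tri(ray(T,r1[0]),ray(S,r2[0])), [plane(T,r1[0],z).round(1) for z in(8,16)], plane(S,r2[0],8).round(1))
    print([plane(T,q,12 if n!="mint" else 8).round(0)[:2].tolist() for q in cv2.boxPoints(r1)])
for n,b in(("t",(300,80,450,240)),("s",(220,110,345,180))):
    im=t if n=="t" else s; x0,y0,x1,y1=b
    k=4 if n=="t" else 6
    im=im[y0:y1,x0:x1]
    if n=="t": im=im[:145]
    cv2.imwrite(f"pics/crop_{n}.png",cv2.resize(im,None,fx=k,fy=k,interpolation=cv2.INTER_CUBIC))
E
```

```text
mint ((210.0, 120.0), (53.740108489990234, 55.154327392578125), 45.0) (171.0, 197.5) tri (array([619.12528809, 211.03212718,   1.29975152]), np.float64(2.438752345941292)) [array([615.3, 209.5,   8. ]), array([612.1, 208.5,  16. ])] [612.9 217.9   8. ]
[[611.0, 317.0], [732.0, 214.0], [620.0, 102.0], [503.0, 205.0]]
blue ((157.40652465820312, 195.16616821289062), (46.145233154296875, 5.546672821044922), 74.35775756835938) (200.38381958007812, 253.0643310546875) tri (array([397.93661183, 339.58392839,  10.07323395]), np.float64(1.5997738458831676)) [array([397.6, 339.7,   8. ]), array([396. , 337.7,  16. ])] [400.4 338.1   8. ]
[[455.0, 367.0], [460.0, 353.0], [340.0, 311.0], [335.0, 324.0]]
green ((220.3824005126953, 186.02940368652344), (45.839229583740234, 5.093247413635254), 75.96376037597656) (235.32437133789062, 212.8195037841797) tri (array([427.89653594, 172.54779292,   8.94488533]), np.float64(2.138890481116613)) [array([427.1, 172.1,   8. ]), array([425.3, 171.4,  16. ])] [429.8 171.7   8. ]
[[486.0, 196.0], [490.0, 183.0], [368.0, 148.0], [364.0, 161.0]]
red ((285.6048583984375, 182.84388732910156), (16.482955932617188, 37.71524429321289), 12.094757080078125) (267.243896484375, 179.69512939453125) tri (array([442.17974777,  -0.75479407,  16.46635939]), np.float64(7.995909964148351)) [array([440.5,  -3. ,   8. ]), array([438.6,  -2.5,  16. ])] [453.9 -11.7   8. ]
[[393.0, 29.0], [495.0, 9.0], [487.0, -35.0], [385.0, -14.0]]
```

View pics/crop_t.png

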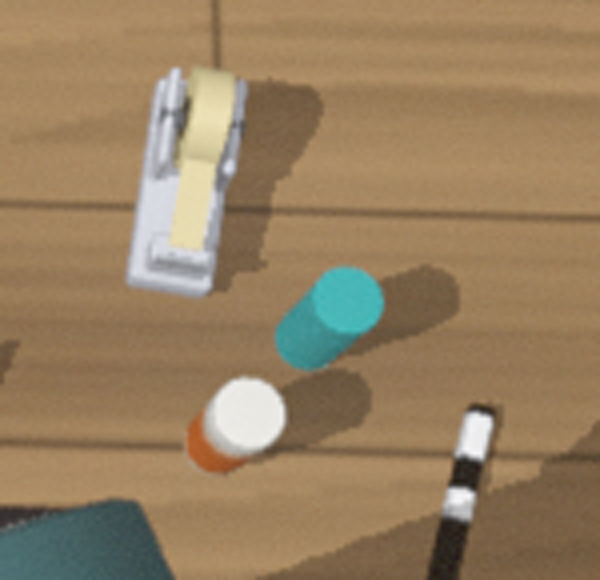

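View pics/crop_s.png

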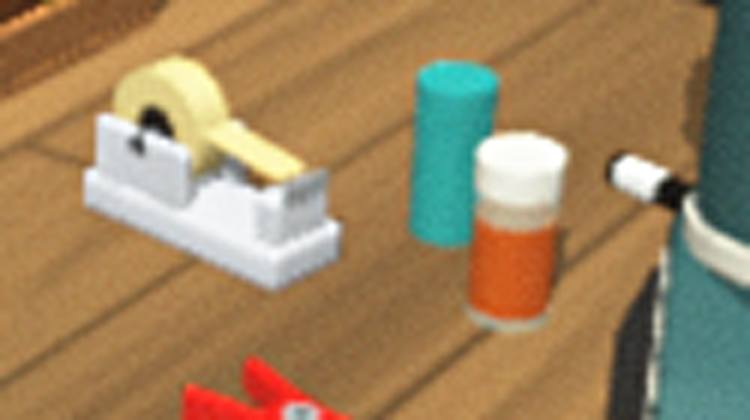

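The crops show the jar cap centre at about top px (361.8,183.5) and side px (306.8,135.3). The dispenser's base corners, the turquoise look-alike and the black marker's far end are clearly visible.

```bash
python3 - <<'E'
from h import *
from station import viewer
T,S=[viewer.get_calibration(n) for n in("top","side")]
t,s=[cv2.imread(f"pics/{n}0.png") for n in("top","side")]
ct=lambda x,y:(x/4+300,y/4+80)
cs=lambda x,y:(x/6+220,y/6+110)
print("jar cap",tri(ray(T,ct(247,414)),ray(S,cs(521,152))),plane(T,ct(247,414),92),"bottom side",plane(S,cs(508,318),0))
print("turq",tri(ray(T,ct(349,300)),ray(S,cs(458,75))))
for n,p in(("FL",(85,208)),("NL",(272,290)),("NR",(339,255))): print("S disp",n,plane(S,cs(*p),0).round(1))
for n,p in(("NL",(128,284)),("NR",(210,296)),("FL",(160,80)),("FR",(245,82))): print("T disp",n,[plane(T,ct(*p),z).round(1)[:2] for z in (0,16,40)])
for a,b in(((128,284),(272,262)),((210,296),(338,228))): print("disp tri",tri(ray(T,ct(*a)),ray(S,cs(*b))))
print("blk far",plane(T,ct(482,406),12),"near",plane(T,(643/1.5625,354/1.5625),12), tri(ray(T,ct(481,408)),ray(S,cs(613,165))))
print("clamp pivot",tri(ray(T,(446.5/1.5625,286/1.5625)),ray(S,(422/1.5625,281/1.5625))),plane(T,(446.5/1.5625,286/1.5625),22))
for n,c,im,b in(("T",T,t,(170,85,250,155)),("S",S,s,(130,170,210,220))):
    m=mask(im,"mint",b); m=cv2.morphologyEx(m,cv2.MORPH_CLOSE,np.ones((5,5)))
    k=max(cv2.findContours(m,cv2.RETR_EXTERNAL,cv2.CHAIN_APPROX_NONE)[0],key=cv2.contourArea)
    P=np.float32([plane(c,q[0],8)[:2] for q in k]); print("trivet",n,cv2.minEnclosingCircle(P),cv2.fitEllipse(P))
for a in [((440/1.5625,318/1.5625))]: print("jaw tip",plane(T,a,11))
print("handles",[plane(T,(x/1.5625,y/1.5625),11).round() for x,y in((442,254),(465,261))])
print("wrist TCP->cam",viewer.get_calibration("wrist"))
E
```

```text
jar cap (array([ 425.10476533, -185.65858995,   91.06182061]), np.float64(2.795886895992797)) [ 423.56334999 -185.92943998   92.        ] bottom side [ 421.36480961 -176.75479245    0.        ]
turq (array([ 500.74366097, -252.21879228,   90.89292629]), np.float64(2.7048617355674196))
S disp FL [ 680.2 -148.     0. ]
S disp NL [ 539.1 -129.2    0. ]
S disp NR [ 531.9 -184.7    0. ]
T disp NL [array([ 536.1, -130.6]), array([ 530.8, -127.6]), array([ 523. , -123.2])]
T disp NR [array([ 528.9, -186.8]), array([ 523.8, -183. ]), array([ 516.1, -177.3])]
T disp FL [array([ 688.2, -155.5]), array([ 680.8, -152.2]), array([ 669.7, -147.2])]
T disp FR [array([ 688.2, -215.7]), array([ 680.8, -211.5]), array([ 669.6, -205.2])]
disp tri (array([ 533.09276876, -125.5540326 ,   19.30633858]), np.float64(7.076019840603949))
disp tri (array([ 526.48764938, -180.84227725,   18.75909655]), np.float64(7.69062089725878))
blk far [ 452.67452832 -363.77517087   12.        ] near [ 330.63858316 -332.79601752   12.        ] (array([ 454.25309057, -364.31139295,    7.17519728]), np.float64(3.741684892809281))
clamp pivot (array([438.00379622,  -2.63970399,  17.5843286 ]), np.float64(0.6905064258756196)) [436.62299678  -2.47190066  22.        ]
trivet T ((615.6421508789062, 210.22412109375), 79.63240814208984) ((615.7394409179688, 209.88255310058594), (155.53488159179688, 156.5126495361328), 106.57616424560547)
trivet S ((615.89306640625, 213.94223022460938), 82.57823181152344) ((615.7620239257812, 214.32566833496094), (155.4069366455078, 161.25006103515625), 50.15423583984375)
jaw tip [383.10191191   7.25447533  11.        ]
handles [array([496.,   5.,  11.]), array([485., -35.,  11.])]
wrist TCP->cam {'fov_y': 59.461823059799286, 'cx': 254.27370766112992, 'cy': 192.66834413940705, 'eye': array([ 364.36480945, -572.88800923,  384.03552035]), 'rotation': array([ 0.11783224,  0.83943378, -0.52534158, -0.07404533])}
```

servo_tool --pt "3.5 -3.3 0 0 0" --pt "4 -3.8 0 0 0" --pt "4 -3.8 0 0 0" --pt "4 -3.8 0 0 0" --pt "3 -2.9 0 0 0" --pt "1.5 -1.4 0 0.175 0" --pt "0 0 0 0.175 0" --pt "0 0 0 0.175 0" --pt "0 0 0 0.175 0" --pt "0 0 0 0 0"

```text
clock: 1.4
position: [392.0, -348.6, 211.1]
orientation: [-0.0, 0.992, -0.123, -0.0]
force: [-0.2, -0.1, -0.8]
opening: 1.0
grasp_force: 0.0
```

```bash
cat >> h.py <<'E'
def look(n,k):
    from station import viewer,status
    s=status.get_state(); c=viewer.get_calibration(n); im=viewer.grab_frame(n)[:,:,::-1].copy()
    cv2.imwrite(f"pics/{n}{k}.png",im); return s,c,im
def pose(s):
    q=s["orientation"]; m=R.from_quat([q[1],q[2],q[3],q[0]]).as_matrix()
    return s["position"].round(1),np.arctan2(m[1,0],m[0,0]).round(3)
def need(s,x,y,z):
    "remaining shift in tool axes (cm)"
    q=s["orientation"]; m=R.from_quat([q[1],q[2],q[3],q[0]]).as_matrix()
    return (m.T@(np.array([x,y,z])-s["position"])/10).round(2)
E
python3 - <<'E'
from h import *
s,c,im=look("wrist",1); s2,c2,im2=look("top",1)
print(pose(s),s["clock"],need(s,391.6,-348.3,19), proj(c,(391.6,-348.3,16)))
E
```

```text
(array([ 392. , -348.6,  211.1]), np.float64(-0.246)) 1.4 [-0.04 -0.02 19.21] [254.61824389 168.10160578]
```

View pics/wrist1.png

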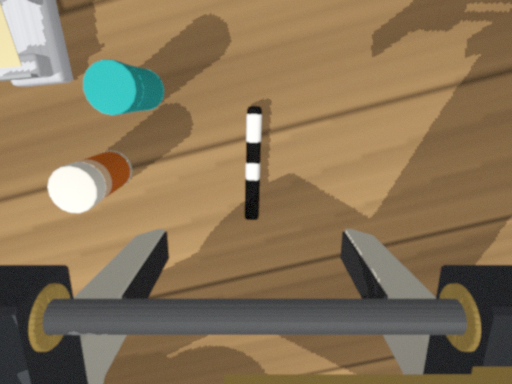

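The wrist view shows the black marker running from (255,107) to (251.5,218), nearly aligned with the tool, with the jar and its look-alike to its left.

```bash
python3 - <<'E'
from h import *
from station import viewer
c=viewer.get_calibration("wrist")
a,b=plane(c,(255,106),10),plane(c,(251.5,219),10)
print(a,b,(a+b)/2,np.linalg.norm(a-b),np.arctan2(*(a-b)[1::-1]))
T=viewer.get_calibration("top")
im=cv2.imread("pics/top1.png");h=cv2.cvtColor(im,cv2.COLOR_BGR2HSV)
print(tri(ray(c,(255,106)),ray(T,(655.5/1.5625,284/1.5625))))
# jar cap from wrist: centre (76,189)
print(plane(c,(76,189),92), proj(c,(424.5,-184.5,92)))
E
```

```text
[ 456.56118484 -364.89045189   10.        ] [ 331.61231194 -329.67191324   10.        ] [ 394.08674839 -347.28118256   10.        ] 129.8174345158723 -0.27473597776553155
(array([ 4.55582250e+02, -3.65341133e+02,  1.60146688e-01]), np.float64(1.7401853760107162))
[ 427.25385427 -191.08570819   92.        ] [ 70.36237905 193.53555308]
```

servo_tool --pt "0.15 -0.2 3 0.03 0" --pt "0 0 5 0 0" --pt "0 0 5 0 0" --pt "0 0 4 0 0" --pt "0 0 2 0 0" --pt "0 0 0.1 0 0.3" --pt "0 0 0 0 1" --pt "0 0 0 0 1" --pt "0 0 0 0 1" --pt "0 0 0 0 1"

```text
clock: 2.75
position: [394.1, -347.2, 20.7]
orientation: [0.0, 0.99, -0.138, 0.0]
force: [0.2, 0.6, -0.2]
opening: 0.514
grasp_force: 0.0
```

servo_tool --pt "0 0 0 0 1" --pt "0 0 0 0 1" --pt "0 0 0 0 1" --pt "0 0 0 0 1" --pt "0 0 0 0 1" --pt "0 0 -2 0 1" --pt "0 0 -5 0 1" --pt "0 0 -5 -0.14 1" --pt "0 0 -2 -0.137 1" --pt "0 0 0 0 1"

```text
clock: 4.0
position: [394.5, -347.6, 163.0]
orientation: [0.001, 1.0, -0.0, 0.001]
force: [0.1, 0.3, -0.3]
opening: 0.004
grasp_force: 0.0
```

```bash
python3 - <<'E'
from h import *
from station import status
s=status.get_state(); print(pose(s),s["grasp_force"],s["opening"],need(s,616,94,160))
E
```

```text
(array([ 394.5, -347.6,  163. ]), np.float64(-0.001)) 0.0 0.004419570399598744 [ 22.11 -44.18   0.24]
```

```bash
python3 - <<'E'
from h import *
s,c,im=look("wrist",2); s2,c2,im2=look("top",2)
cv2.imwrite("pics/c2.png",np.hstack([cv2.resize(im,(400,300)),cv2.resize(im2[130:290,300:512],(400,300))]))
E
```

```text
(no output)
```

View pics/c2.png

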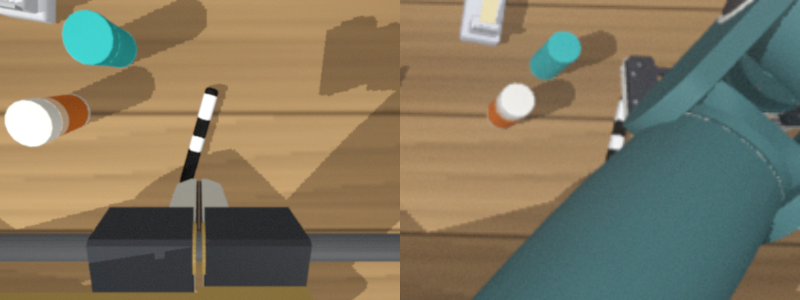

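The black marker still lies on the counter near its old place (wrist px about (271,113) to (237,230)), and the jaws shut empty. I need to find the offset.

```bash
python3 - <<'E'
from h import *
from station import viewer,status
c=viewer.get_calibration("wrist"); s=status.get_state()
im=cv2.imread("pics/wrist2.png")
a,b=(273,112),(237,230)
print([plane(c,p,z).round(1) for p in(a,b) for z in(0,10)])
print("TCP px",proj(c,s["position"]),"tip",proj(c,s["position"]-[0,0,17]))
# camera mount in tool frame from calibration
q=s["orientation"];m=R.from_quat([q[1],q[2],q[3],q[0]]).as_matrix()
print("cam in tool",m.T@(c["eye"]-s["position"]), m.T@rot(c))
cv2.imwrite("pics/c3.png",cv2.resize(im[80:384,130:400],None,fx=1.95,fy=1.95,interpolation=cv2.INTER_CUBIC))
print(cv2.imread("pics/c3.png").shape)
E
```

```text
[array([ 455.9, -364.7,    0. ]), array([ 456.4, -364.1,   10. ]), array([ 333.7, -327.7,    0. ]), array([ 337.8, -328.3,   10. ])]
TCP px [255.25015622 239.32605859] tip [255.17021414 227.87106761]
cam in tool [  76.79379412   -0.55486576 -173.33003683] [[-4.33528210e-04 -9.61288596e-01 -2.75543186e-01]
 [ 9.99999876e-01 -4.84720051e-04  1.17686459e-04]
 [-2.46691958e-04 -2.75543101e-01  9.61288686e-01]]
(593, 526, 3)
```

View pics/c3.png

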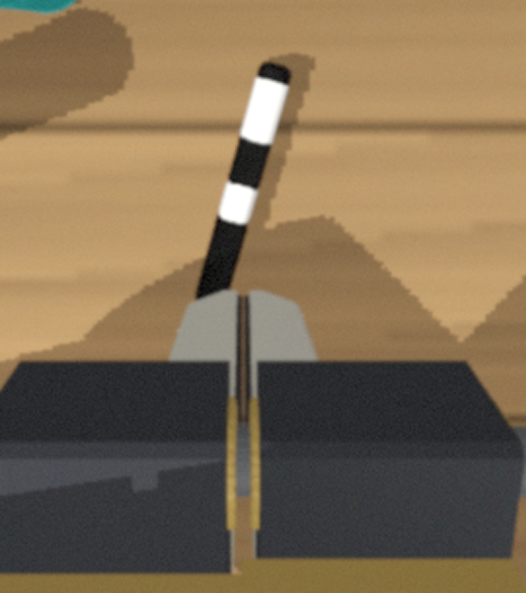

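servo_tool --pt "0 0 0 0.14 0.3" --pt "0 0 0 0.14 0.3" --pt "0 0 0 0 0.3" --pt "0 0 0 0 0.3" --pt "0 0 0 0 0.3" --pt "0 0 0 0 0.3" --pt "0 0 3 0 0.3" --pt "0 0 5 0 0.3" --pt "0 0 2 0 0.3" --pt "0 0 0 0 0.3"

```text
clock: 5.35
position: [393.7, -346.8, 59.7]
orientation: [-0.001, 0.99, -0.14, -0.001]
force: [1.1, -1.0, -0.3]
opening: 0.7
grasp_force: 0.0
```

servo_tool --pt "0 0 2 0 0.3" --pt "0 0 2 0 0.3" --pt "0 0 0.4 0 0.3" --pt "0 0 0 0 0.3" --pt "0 0 0 0 1" --pt "0 0 0 0 1" --pt "0 0 0 0 1" --pt "0 0 0 0 1" --pt "0 0 0 0 1" --pt "0 0 0 0 1"

```text
clock: 6.6
position: [394.0, -347.1, 16.2]
orientation: [-0.0, 0.99, -0.14, -0.0]
force: [0.1, -0.3, -0.3]
opening: 0.104
grasp_force: 0.0
```

```bash
python3 - <<'E'
from h import *
s,c,im=look("wrist",4)
print(pose(s),s["opening"],s["grasp_force"],s["force"])
s2,c2,im2=look("side",4)
cv2.imwrite("pics/c4.png",np.hstack([cv2.resize(im,(400,300)),cv2.resize(im2[100:220,250:410],(400,300))]))
E
```

```text
(array([ 394. , -347.1,   16.2]), np.float64(-0.28)) 0.10434083339700123 0.0 [ 0.11714565 -0.28419684 -0.30650817]
```

View pics/c4.png

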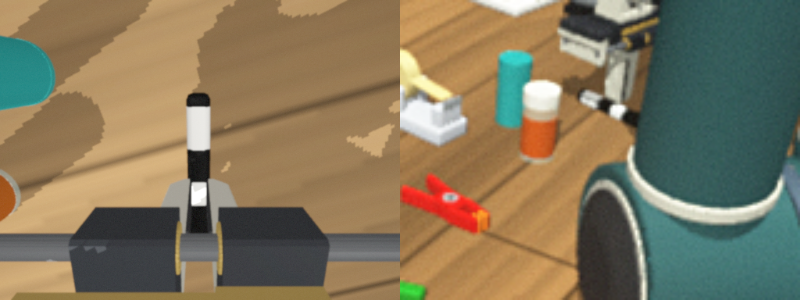

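```bash
python3 - <<'E'
from h import *
from station import viewer,status
s=status.get_state();c=viewer.get_calibration("side"); print(s["opening"])
im=cv2.imread("pics/side4.png")[110:170,300:410]
P=[proj(c,s["position"]-[0,0,17]),proj(c,s["position"]),proj(c,[456,-365,8]), proj(c,[394,-347,8])]
print(P)
o=cv2.resize(im,None,fx=7,fy=7,interpolation=cv2.INTER_CUBIC)
for p,k in zip(P,((0,0,255),(0,255,255),(255,0,0),(0,255,0))): cv2.circle(o,tuple(((p-[300,110])*7).astype(int)),5,k,-1)
cv2.imwrite("pics/c5.png",o)
E
```

```text
0.024837838362364993
[array([336.01941118, 145.96232724]), array([336.60931586, 141.46887479]), array([322.36225577, 137.18589943]), array([336.29563711, 143.65466438])]
```

View pics/c5.png

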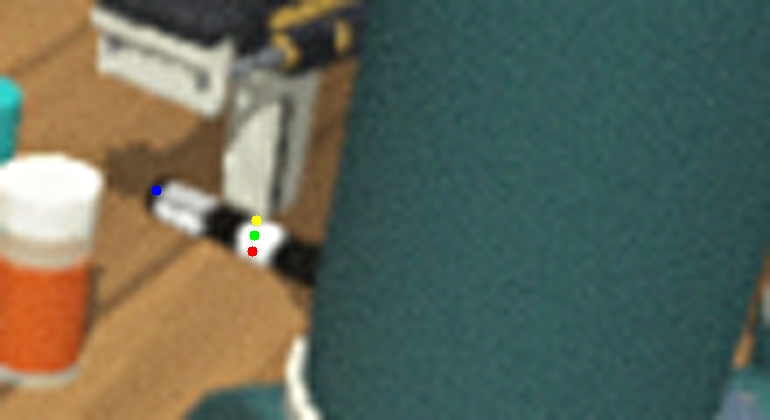

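The fingertips are visibly above the marker: they sit at crop row 210, and I projected them at 251. They must be about 20 mm higher than tip_reach suggests. I'll reopen, go lower in small steps and watch the force.

servo_tool --pt "0 0 -2 0 0.5" --pt "0 0 -1 0 0.5" --pt "0 0 0 0 0.5" --pt "0 0 0 0 0.5" --pt "0 0 0 0 0.5" --pt "0 0 0 0 0.5" --pt "0 0 1.5 0 0.5" --pt "0 0 1.5 0 0.5" --pt "0 0 0.5 0 0.5" --pt "0 0 0 0 0.5"

```text
clock: 7.95
position: [393.7, -346.9, 10.6]
orientation: [-0.0, 0.99, -0.14, -0.0]
force: [-0.4, -0.7, -0.1]
opening: 0.501
grasp_force: 0.0
```

servo_tool --pt "0 0 0.2 0 0.5" --pt "0 0 0.2 0 0.5" --pt "0 0 0.2 0 0.5" --pt "0 0 0.1 0 0.5" --pt "0 0 0 0 1" --pt "0 0 0 0 1" --pt "0 0 0 0 1" --pt "0 0 0 0 1" --pt "0 0 0 0 1" --pt "0 0 0 0 1"

```text
clock: 9.2
position: [394.0, -347.1, 4.3]
orientation: [0.0, 0.99, -0.14, 0.0]
force: [-0.6, 0.3, 1.7]
opening: 0.167
grasp_force: 30.0
```

```bash
python3 - <<'E'
from h import *
s2,c2,im2=look("side",6)
s=s2;print(pose(s),s["opening"],s["grasp_force"],s["force"])
im=cv2.imread("pics/side6.png")[110:170,300:410]
o=cv2.resize(im,None,fx=7,fy=7,interpolation=cv2.INTER_CUBIC)
cv2.imwrite("pics/c6.png",o)
E
```

```text
(array([ 394. , -347.1,    4.3]), np.float64(-0.28)) 0.16689858131039048 29.995896220207214 [-0.60480105  0.29417997  1.65010182]
```

servo_tool --pt "0 0 -1 0 1" --pt "0 0 -4 0 1" --pt "0 0 -5 -0.14 1" --pt "0 0 -4 -0.14 1" --pt "1 -2 0 0 1" --pt "2 -4 0 0 1" --pt "2.4 -5 0 0 1" --pt "2.4 -5 0 0 1" --pt "2.4 -5 0 0 1" --pt "2.4 -5 0 0 1"

```text
clock: 10.5
position: [520.6, -85.3, 145.2]
orientation: [0.0, 1.0, -0.0, 0.0]
force: [-0.1, -0.3, 0.1]
opening: 0.166
grasp_force: 30.0
```

servo_tool --pt "2.4 -5 0 0 1" --pt "2.4 -5 0 0 1" --pt "2.4 -4.5 0 0 1" --pt "2 -3 0 0 1" --pt "0.4 -0.6 0 0 1" --pt "0 0 4 0 1" --pt "0 0 4 0 1" --pt "0 0 1 0 1" --pt "0 0 0 0 1" --pt "0 0 0 0 1"

```text
clock: 11.75
position: [616.9, 93.8, 56.3]
orientation: [-0.0, 1.0, -0.0, 0.001]
force: [0.2, 0.5, 0.2]
opening: 0.163
grasp_force: 30.0
```

```bash
python3 - <<'E'
from h import *
s,c,im=look("wrist",7); s,c2,im2=look("side",7); look("top",7)
print(pose(s),s["opening"],s["grasp_force"],need(s,616,94,5))
cv2.imwrite("pics/c7.png",np.hstack([cv2.resize(im,(400,300)),cv2.resize(im2[90:270,100:340],(400,300))]))
E
```

```text
(array([616.9,  93.8,  56.2]), np.float64(-0.0)) 0.1630739195804205 29.995906054973602 [-0.1  -0.01  5.12]
```

View pics/c7.png

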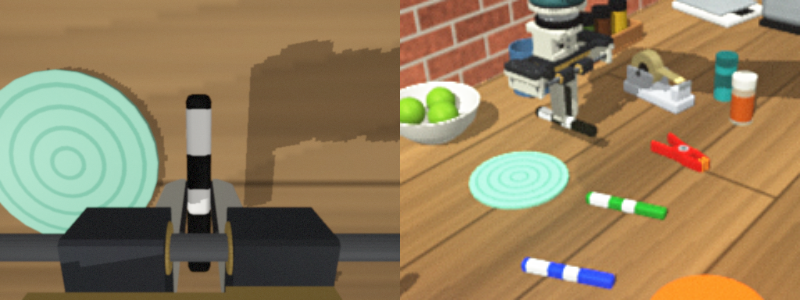

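The marker is held level and straight beside the trivet, with the trivet's centre at wrist px (86,207). The side view agrees.

servo_tool --pt "0 0 2.5 0 1" --pt "0 0 2 0 1" --pt "0 0 0.6 0 1" --pt "0 0 0 0 1" --pt "0 0 0 0 0.5" --pt "0 0 0 0 0.5" --pt "0 0 0 0 0.5" --pt "0 0 -2 0 0.5" --pt "0 0 -5 0 0.5" --pt "0 0 -5 0 0.5"

```text
clock: 13.15
position: [615.9, 93.9, 126.1]
orientation: [-0.0, 1.0, -0.0, 0.0]
force: [0.1, -0.6, -0.5]
opening: 0.502
grasp_force: 0.0
```

```bash
python3 - <<'E'
from h import *
s,c,im=look("wrist",8)
print(pose(s),s["opening"])
m=mask(im,"mint");m=cv2.morphologyEx(m,cv2.MORPH_CLOSE,np.ones((5,5)))
k=max(cv2.findContours(m,cv2.RETR_EXTERNAL,cv2.CHAIN_APPROX_NONE)[0],key=cv2.contourArea)
P=np.float32([plane(c,q[0],8)[:2] for q in k if 3<q[0][0]<508 and q[0][1]<225])
from scipy.optimize import least_squares
f=least_squares(lambda v:np.hypot(P[:,0]-v[0],P[:,1]-v[1])-v[2],[615,212,80],loss="soft_l1"); print("trivet",f.x)
# dark + white marker near
for z in(10,): print([proj(c,(616,94,z)),proj(c,(681,94,z))])
print(need(s,397.5,339,150))
E
```

```text
(array([615.9,  93.9, 126.1]), np.float64(-0.0)) 0.5019099776148482
trivet [619.40434982 209.75595246  78.6458982 ]
[array([254.71062709, 186.02204738]), array([254.6869424 , 110.97367512])]
[-21.84 -24.51  -2.4 ]
```

View pics/wrist8.png

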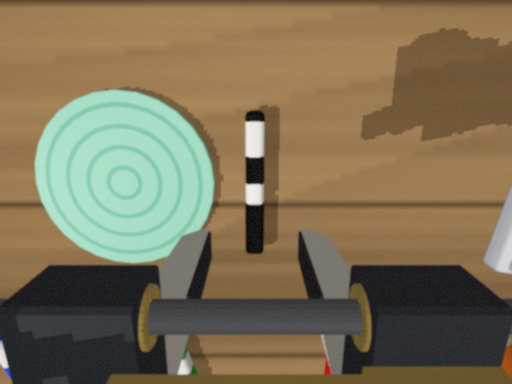

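servo_tool --pt "-2 -2.5 -1 0 0.4" --pt "-4 -4.5 0 0 0.4" --pt "-4 -4.5 0 0 0.4" --pt "-4 -4.5 0 0 0.4" --pt "-4 -4.5 0 0 0.4" --pt "-3 -3 0 0 0.4" --pt "-0.8 -1 0 -0.17 0.4" --pt "0 0 0 -0.17 0.4" --pt "0 0 0 0 0.4" --pt "0 0 0 0 0.4"

```text
clock: 14.45
position: [398.3, 338.8, 133.9]
orientation: [-0.0, 0.986, 0.167, 0.0]
force: [-0.3, 0.0, -0.2]
opening: 0.605
grasp_force: 0.0
```

```bash
python3 - <<'E'
from h import *
s,c,im=look("wrist",9)
print(pose(s),s["opening"])
m=mask(im,"blue"); m[260:]=0; r=rect(m); b=cv2.boxPoints(r); print(r)
w=[plane(c,p,10)[:2] for p in b]
L=sorted([( np.linalg.norm(w[i]-w[(i+1)%4]),i) for i in range(4)]); print([l[0].round(1) for l in L])
cen=np.mean(w,0); i=L[3][1]; d=w[i]-w[(i+1)%4]; print(cen,np.arctan(d[1]/d[0]))
print("need",need(s,cen[0],cen[1],4.5),need(s,397.6,339.5,4.5))
E
```

```text
(array([398.3, 338.8, 133.9]), np.float64(0.336)) 0.6050813044595625
((255.44207763671875, 179.0006103515625), (138.10812377929688, 17.599023818969727), 89.39690399169922)
[np.float64(15.1), np.float64(17.0), np.float64(129.5), np.float64(129.5)]
[399.45604248 338.53846204] 0.3390721932293433
need [ 0.09  0.07 12.94] [-0.05 -0.08 12.94]
```

Both views agree within 2 mm, so I'll pick the blue marker.

servo_tool --pt "0.1 0 3 0 0.4" --pt "0 0 4.5 0 0.4" --pt "0 0 3.5 0 0.4" --pt "0 0 1.5 0 0.4" --pt "0 0 0.4 0 0.4" --pt "0 0 0 0 1" --pt "0 0 0 0 1" --pt "0 0 0 0 1" --pt "0 0 0 0 1" --pt "0 0 0 0 1"

```text
clock: 15.75
position: [399.1, 339.3, 4.5]
orientation: [-0.0, 0.986, 0.169, 0.0]
force: [-0.2, 0.5, 2.0]
opening: 0.165
grasp_force: 30.0
```

servo_tool --pt "0 0 0 0 1" --pt "0 0 0 0 1" --pt "0 0 -2 0 1" --pt "0 0 -5 0.17 1" --pt "0 0 -3 0.167 1" --pt "2 0 0 0 1" --pt "4 0 0 0 1" --pt "5 0 0 0 1" --pt "5 0 0 0 1" --pt "3 0 0 0 1"

```text
clock: 17.0
position: [591.4, 339.0, 103.0]
orientation: [0.0, 1.0, 0.002, -0.001]
force: [-0.0, -0.1, -0.3]
opening: 0.165
grasp_force: 30.0
```

```bash
python3 - <<'E'
from h import *
from station import status
s=status.get_state()
print(pose(s),s["opening"],s["grasp_force"],need(s,617,329,5.2))
E
```

```text
(array([591.4, 339. , 103. ]), np.float64(0.004)) 0.16487974215557488 29.99878227710724 [2.57 1.01 9.78]
```

servo_tool --pt "2.5 1 0 0 1" --pt "0 0 3 0 1" --pt "0 0 4 0 1" --pt "0 0 2 0 1" --pt "0 0 0.7 0 1" --pt "0 0 0 0 1" --pt "0 0 0 0 0.5" --pt "0 0 0 0 0.5" --pt "0 0 0 0 0.5" --pt "0 0 -2 0 0.5"

```text
clock: 18.25
position: [613.3, 329.5, 26.6]
orientation: [0.001, 1.0, 0.001, -0.001]
force: [0.4, 0.3, 0.7]
opening: 0.492
grasp_force: 0.0
```

servo_tool --pt "0 0 -4 0 0" --pt "0 0 -5 0 0" --pt "0 1 -5 0 0" --pt "0 3 0 0 0" --pt "0 3 0 0 0" --pt "0 3 0 0 0" --pt "0 2 0 0 0" --pt "0 0 0 0 0" --pt "0 0 0 0 0" --pt "0 0 0 0 0"

```text
clock: 19.5
position: [614.3, 210.6, 167.2]
orientation: [-0.0, 1.0, 0.002, -0.0]
force: [0.4, 1.0, -0.1]
opening: 1.0
grasp_force: 0.0
```

```bash
python3 - <<'E'
from h import *
from scipy.optimize import least_squares
s,c,im=look("wrist",10); look("top",10)
print(pose(s),s["opening"])
m=mask(im,"mint");m=cv2.morphologyEx(m,cv2.MORPH_CLOSE,np.ones((5,5)))
k=max(cv2.findContours(m,cv2.RETR_EXTERNAL,cv2.CHAIN_APPROX_NONE)[0],key=cv2.contourArea)
P=np.float32([plane(c,q[0],8)[:2] for q in k if 3<q[0][0]<508 and q[0][1]<225])
f=least_squares(lambda v:np.hypot(P[:,0]-v[0],P[:,1]-v[1])-v[2],[615,212,80],loss="soft_l1"); print("trivet",f.x)
m=mask(im,"blue"); m[260:]=0; r=rect(m); w=[plane(c,p,10)[:2] for p in cv2.boxPoints(r)]; print("blue",np.mean(w,0)-f.x[:2],r)
print("jar hover need",need(s,424.5,-184.5,190))
E
```

```text
(array([614.3, 210.6, 167.2]), np.float64(0.004)) 1.0004780648704201
trivet [619.3890164  210.4652876   78.40161198]
blue [ -4.12495865 119.63652589] ((135.82394409179688, 171.01150512695312), (125.77445983886719, 18.210660934448242), 84.21761322021484)
jar hover need [-19.13  39.45  -2.28]
```

View pics/wrist10.png

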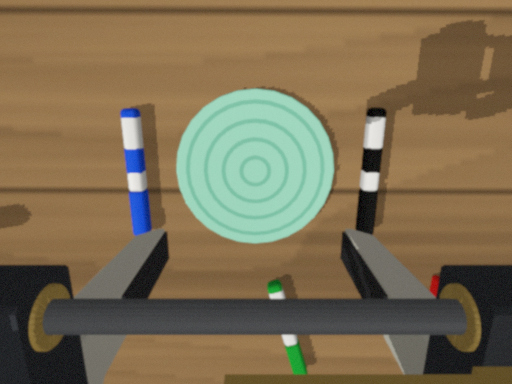

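The wrist view shows blue (131,110)-(142,233) and black (375,110)-(366,233) symmetric about the trivet centre at (255,171). Both markers are placed well, so the jar is next.

servo_tool --pt "-1 2 -1 0 0" --pt "-2 4 -1 0 0" --pt "-2.5 5 0 0 0" --pt "-2.5 5 0 0 0" --pt "-2.5 5 0 0 0" --pt "-2.5 5 0 0 0" --pt "-2.5 5.5 0 0 0" --pt "-2.5 5 0 0 0" --pt "-1 3 0 0 0" --pt "0 0 0 0 0"

```text
clock: 20.85
position: [425.0, -187.0, 187.3]
orientation: [0.0, 1.0, 0.0, 0.0]
force: [0.6, 0.3, 0.9]
opening: 0.999
grasp_force: 0.0
```

```bash
python3 - <<'E'
from h import *
from station import viewer
s,c,im=look("wrist",11)
print(pose(s),s["opening"])
h=cv2.cvtColor(im,cv2.COLOR_BGR2HSV); m=cv2.inRange(h,(0,0,185),(180,60,255)); m[260:]=0; m=cv2.morphologyEx(m,cv2.MORPH_OPEN,np.ones((5,5)))
for k in cv2.findContours(m,cv2.RETR_EXTERNAL,cv2.CHAIN_APPROX_NONE)[0]:
    if cv2.contourArea(k)>800:
        (u,v),r=cv2.minEnclosingCircle(k); f=192/np.tan(np.radians(c["fov_y"])/2)
        print((u,v,r),cv2.contourArea(k)/(np.pi*r*r),plane(c,(u,v),92),"size",2*r/f*(c["eye"][2]-92))
        T=viewer.get_calibration("top"); print(tri(ray(c,(u,v)),ray(T,(361.75,183.5))))
print(need(s,424.5,-185,45))
E
```

```text
(array([ 425. , -187. ,  187.3]), np.float64(0.0)) 0.9990206206770522
(254.64146423339844, 187.742919921875, 27.091121673583984) 0.9244458787058554 [ 429.02525649 -186.82164155   92.        ] size 43.307177942337844
(array([ 426.14478955, -187.55610575,   82.78062252]), np.float64(1.620934761246283))
(221.0, 32.5, 40.401214599609375) 0.2172433417698433 [ 546.6793228  -162.20860764   92.        ] size 64.58435390137139
(array([ 485.86767418, -176.12382419,   90.43185782]), np.float64(123.2966178702483))
[-0.05 -0.21 14.23]
```

View pics/wrist11.png

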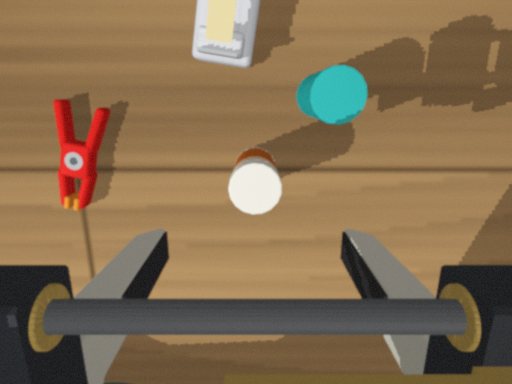

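The wrist view shows the cream cap centred under the hand at (255,188), the look-alike at (335,95) clear of the fingers, and the clamp pivot at (73,160).

servo_tool --pt "0.2 0 2 0 0" --pt "0 0 4 0 0" --pt "0 0 4 0 0" --pt "0 0 3 0 0" --pt "0 0 1.2 0 0" --pt "0 0 0 0 1" --pt "0 0 0 0 1" --pt "0 0 0 0 1" --pt "0 0 0 0 1" --pt "0 0 0 0 1"

```text
clock: 22.15
position: [427.6, -185.7, 45.5]
orientation: [0.0, 1.0, 0.001, 0.0]
force: [-0.4, 0.8, 1.2]
opening: 0.514
grasp_force: 0.2
```

servo_tool --pt "0 0 0 0 1" --pt "0 0 0 0 1" --pt "0 0 0 0 1" --pt "0 0 -1 0 1" --pt "0 0 -3 0 1" --pt "0 0 -4 0 1" --pt "0 0 -4 0 1" --pt "0 0 -2 0 1" --pt "0 0 0 0 1" --pt "0 0 0 0 1"

```text
clock: 23.4
position: [427.1, -185.4, 183.6]
orientation: [-0.0, 1.0, 0.001, -0.001]
force: [0.4, 0.2, -2.1]
opening: 0.476
grasp_force: 30.0
```

```bash
python3 - <<'E'
from h import *
s,c,im=look("side",12); 
print(pose(s),s["opening"],s["grasp_force"],s["force"],need(s,617.5,210.5,57))
cv2.imwrite("pics/c12.png",cv2.resize(im[20:200,220:420],(600,540)))
E
```

```text
(array([ 427.1, -185.4,  183.6]), np.float64(0.003)) 0.4763537918407226 29.978760927915573 [ 0.37389156  0.17537966 -2.07505717] [ 19.18 -39.53  12.66]
```

View pics/c12.png

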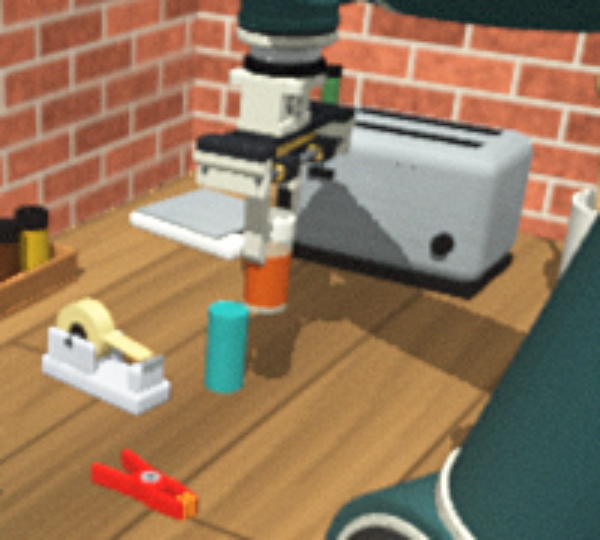

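The side view shows the jar held upright and clear of the counter.

servo_tool --pt "0.6 -1.3 0 0 1" --pt "1.5 -3 0 0 1" --pt "2.2 -4.6 0 0 1" --pt "2.5 -5.2 0 0 1" --pt "2.7 -5.5 0 0 1" --pt "2.7 -5.5 0 0 1" --pt "2.5 -5.2 0 0 1" --pt "2.2 -4.6 0 0 1" --pt "1.6 -3.2 0 0 1" --pt "0.7 -1.4 0 0 1"

```text
clock: 24.7
position: [618.3, 212.3, 183.9]
orientation: [0.0, 1.0, 0.002, -0.001]
force: [-0.4, -0.6, -1.1]
opening: 0.479
grasp_force: 30.0
```

servo_tool --pt "0 0 0 0 1" --pt "0 0 1 0 1" --pt "0 0 2 0 1" --pt "0 0 2.5 0 1" --pt "0 0 2.5 0 1" --pt "0 0 2 0 1" --pt "0 0 1 0 1" --pt "0 0 0.5 0 1" --pt "0 0 0 0 1" --pt "0 0 0 0 1"

```text
clock: 25.95
position: [618.8, 210.0, 71.1]
orientation: [-0.0, 1.0, 0.001, 0.001]
force: [1.3, -0.4, -2.2]
opening: 0.477
grasp_force: 30.0
```

```bash
python3 - <<'E'
from h import *
s,c,im=look("side",13); s,c,im=look("wrist",13)
print(pose(s),s["opening"],s["force"],need(s,617.5,210.5,54.5))
E
```

```text
(array([618.7, 210. ,  71. ]), np.float64(0.003)) 0.477737388122241 [-0.02046672  0.35779073 -1.64470057] [-0.12 -0.05  1.65]
```

servo_tool --pt "0 0 0.3 0 1" --pt "0 0 0.4 0 1" --pt "0 0 0.4 0 1" --pt "0 0 0.3 0 1" --pt "0 0 0.15 0 1" --pt "0 0 0.1 0 1" --pt "0 0 0.05 0 1" --pt "0 0 0 0 1" --pt "0 0 0 0 1" --pt "0 0 0 0 1"

```text
clock: 27.3
position: [618.5, 209.9, 53.4]
orientation: [-0.0, 1.0, 0.001, 0.0]
force: [0.8, -0.4, 1.2]
opening: 0.48
grasp_force: 30.0
```

servo_tool --pt "0 0 0 0 0.4" --pt "0 0 0 0 0.2" --pt "0 0 0 0 0.1" --pt "0 0 0 0 0.1" --pt "0 0 0 0 0.1" --pt "0 0 0 0 0.1" --pt "0 0 -2 0 0.1" --pt "0 0 -4 0 0.1" --pt "0 0 -5 0 0.1" --pt "0 0 -3 0 0.1"

```text
clock: 28.55
position: [618.9, 210.0, 197.9]
orientation: [-0.001, 1.0, 0.001, 0.002]
force: [0.6, 0.0, 1.1]
opening: 0.901
grasp_force: 0.0
```

```bash
python3 - <<'E'
from h import *
from station import viewer
s,c,im=look("wrist",14)
print(pose(s),s["opening"])
h=cv2.cvtColor(im,cv2.COLOR_BGR2HSV); m=cv2.inRange(h,(0,0,185),(180,60,255)); m[260:]=0; m=cv2.morphologyEx(m,cv2.MORPH_OPEN,np.ones((5,5)))
for k in cv2.findContours(m,cv2.RETR_EXTERNAL,cv2.CHAIN_APPROX_NONE)[0]:
    if cv2.contourArea(k)>1500:
        (u,v),r=cv2.minEnclosingCircle(k); print((u,v,r),plane(c,(u,v),100))
print(need(s,437.5,-2.5,130))
E
```

```text
(array([618.9, 210. , 197.9]), np.float64(0.003)) 0.9012991585610425
(256.0572814941406, 190.67889404296875, 27.67439079284668) [620.02615647 209.14465159 100.        ]
[-18.22  21.21   6.7 ]
```

servo_tool --pt "-2 2.5 0 0 0.2" --pt "-4 4.5 0 0 0.2" --pt "-4 4.5 0 0 0.2" --pt "-4 4.5 0 0 0.2" --pt "-3 3.5 1 0 0.2" --pt "-1.2 1.7 2 0.1 0.2" --pt "0 0 1 0.1 0.2" --pt "0 0 0 0 0.2" --pt "0 0 0 0 0.2" --pt "0 0 0 0 0.2"

```text
clock: 29.85
position: [437.3, -2.4, 154.0]
orientation: [-0.0, 0.995, -0.098, 0.0]
force: [0.5, -0.1, -0.4]
opening: 0.803
grasp_force: 0.0
```

```bash
python3 - <<'E'
from h import *
from station import viewer
s,c,im=look("wrist",15)
print(pose(s),s["opening"])
m=mask(im,"red"); m[260:]=0; r=rect(m); w=np.array([plane(c,p,15)[:2] for p in cv2.boxPoints(r)]); print(r,w.round())
cv2.imwrite("pics/c15.png",im[60:260,150:360].repeat(3,0).repeat(3,1)[:600,:630])
print(proj(c,(438,-2.6,22)))
E
```

```text
(array([437.3,  -2.4, 154. ]), np.float64(-0.195)) 0.8031718281380938
((254.5, 173.0), (112.0, 53.0), 90.0) [[500.  10.]
 [490. -37.]
 [383. -18.]
 [393.  34.]]
[254.89117193 180.93337381]
```

View pics/c15.png

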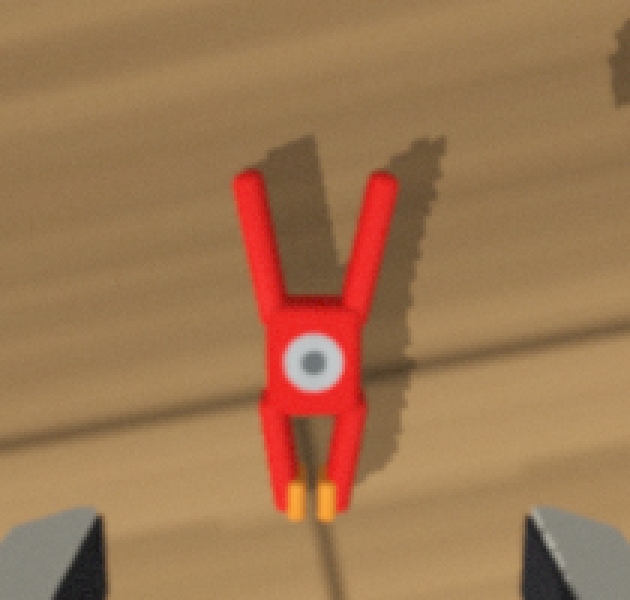

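The clamp is aligned with the tool, pivot at px (254,181), as projected. I'll grip it, set it down well left of the dispenser because the gripper's body would foul the tape roll, then push it into place with the hand turned a quarter.

servo_tool --pt "0 0 3 0 0.3" --pt "0 0 5 0 0.3" --pt "0 0 4 0 0.3" --pt "0 0 2 0 0.3" --pt "0 0 0.6 0 0.3" --pt "0 0 0 0 1" --pt "0 0 0 0 1" --pt "0 0 0 0 1" --pt "0 0 0 0 1" --pt "0 0 0 0 1"

```text
clock: 31.15
position: [437.2, -2.7, 7.7]
orientation: [0.0, 0.995, -0.098, 0.0]
force: [-0.9, -0.2, 3.5]
opening: 0.32
grasp_force: 30.0
```

servo_tool --pt "0 0 0 0 1" --pt "0 0 0 0 1" --pt "0 0 -1 0 1" --pt "0 0 -4 0 1" --pt "0 0 -5 0 1" --pt "0 0 -3 -0.07 1" --pt "0 0 0 0 1" --pt "0 0 0 0 1" --pt "0 0 0 0 1" --pt "0 0 0 0 1"

```text
clock: 32.4
position: [436.7, -2.6, 136.4]
orientation: [0.0, 0.998, -0.064, -0.001]
force: [0.3, -0.1, -0.6]
opening: 0.313
grasp_force: 30.0
```

```bash
python3 - <<'E'
from h import *
from station import status
s=status.get_state()
print(pose(s),s["opening"],s["grasp_force"],need(s,624,-36,130))
E
```

```text
(array([436.7,  -2.6, 136.4]), np.float64(-0.128)) 0.3131560114348752 29.998242259025574 [19.01  0.93  0.62]
```

servo_tool --pt "1 0.1 0 0 1" --pt "3 0.1 0 0 1" --pt "4 0.2 0 0 1" --pt "4 0.2 0 0 1" --pt "4 0.2 0 0 1" --pt "2.5 0.1 0 0 1" --pt "0.5 0 0 0 1" --pt "0 0 0 0 1" --pt "0 0 0 0 1" --pt "0 0 0 0 1"

```text
clock: 33.65
position: [623.9, -35.5, 137.6]
orientation: [-0.0, 0.998, -0.063, 0.0]
force: [-0.0, -0.3, -0.8]
opening: 0.317
grasp_force: 30.0
```

```bash
python3 - <<'E'
from h import *
s,c,im=look("side",16); s,c,im=look("top",16);s,c,im=look("wrist",16)
print(pose(s),s["opening"])
a=cv2.imread("pics/side16.png")[90:210,190:350]
cv2.imwrite("pics/c16.png",np.hstack([cv2.resize(im,(400,300)),cv2.resize(a,(400,300))]))
E
```

```text
(array([624.1, -35.6, 137.6]), np.float64(-0.127)) 0.3206752974658998
```

View pics/c16.png

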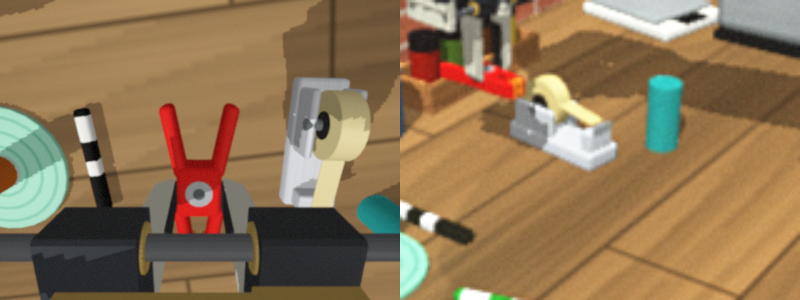

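The clamp is held level over the counter. In the left half, the dispenser's left base edge runs from about (293,78) to (281,205), and the black marker and trivet are clear.

```bash
python3 - <<'E'
from h import *
from station import viewer
c=viewer.get_calibration("wrist")
a,b=plane(c,(293*1.28,79*1.28),8),plane(c,(281*1.28,205*1.28),8)
print(a,b,np.arctan2(*(a-b)[1::-1]))
y=np.array([.131,.991]);C=np.array([607,-167.]);x=np.array([.991,-.131])
for p in(a,b,np.array([624,-35.6])): print((p[:2]-C)@x,(p[:2]-C)@y)
E
```

```text
[ 683.02246298 -148.49204949    8.        ] [ 529.21984985 -128.77623446    8.        ] -0.1274937666009992
72.9137192935025 28.300321607439194
-82.08744207985424 27.690551979305145
-0.3663999999999987 132.4444
```

servo_tool --pt "0 0 3 0 1" --pt "0 0 4 0 1" --pt "0 0 3 0 1" --pt "0 0 2 0 1" --pt "0 0 0.8 0 1" --pt "0 0 0 0 1" --pt "0 0 0 0 0.4" --pt "0 0 0 0 0.4" --pt "0 0 0 0 0.4" --pt "0 0 0 0 0.4"

```text
clock: 35.05
position: [624.4, -35.7, 9.5]
orientation: [0.0, 0.998, -0.064, 0.0]
force: [-0.9, -0.4, -0.0]
opening: 0.595
grasp_force: 0.0
```

servo_tool --pt "0 0 -2 0 0.4" --pt "0 0 -4 0 0.4" --pt "0 0 -5 0 0.5" --pt "0 0 -4 0 1" --pt "0 0 0 -0.18 1" --pt "0 0 0 -0.18 1" --pt "0 0 0 -0.18 1" --pt "0 0 0 -0.18 1" --pt "0 0 0 -0.18 1" --pt "0 0 0 -0.18 1"

```text
clock: 36.3
position: [624.4, -35.7, 160.9]
orientation: [0.0, 0.887, 0.461, 0.001]
force: [0.1, -0.2, -0.0]
opening: 0.003
grasp_force: 0.0
```

servo_tool --pt "0 0 0 -0.16 1" --pt "0 0 0 -0.16 1" --pt "0 0 0 -0.17 1" --pt "0 0 0 0 1" --pt "0 0 0 0 1" --pt "0 0 0 0 1" --pt "0 0 0 0 1" --pt "0 0 0 0 1" --pt "0 0 0 0 1" --pt "0 0 0 0 1"

```text
clock: 37.55
position: [624.3, -35.6, 159.2]
orientation: [-0.0, 0.751, 0.66, -0.0]
force: [0.4, 0.1, -0.4]
opening: 0.006
grasp_force: 0.0
```

```bash
python3 - <<'E'
from h import *
from station import viewer
s,c,im=look("top",17);S,C_,i2=look("side",17);s,c,w=look("wrist",17)
print(pose(s),s["opening"],S["force"])
T=viewer.get_calibration("top")
y=np.array([.131,.991]);C=np.array([607,-167.]);x=np.array([.991,-.131])
print("need 60mm left of clamp",need(s,*(np.array([624,-35.6])+55*y),60), [proj(k,(624,-35.6,22)) for k in(T,C_,c)])
cv2.imwrite("pics/c17.png",np.hstack([cv2.resize(w,(400,300)),cv2.resize(im[60:210,200:400],(400,300))]))
E
```

```text
(array([624.3, -35.7, 159.2]), np.float64(1.443)) 0.004025543728577815 [ 0.05346667 -0.33938351  0.2571787 ]
need 60mm left of clamp [ 5.5  -0.01  9.92] [array([298.43408182, 117.22065252]), array([226.33043519, 156.01661828]), array([253.81463616, 180.57733411])]
```

View pics/c17.png

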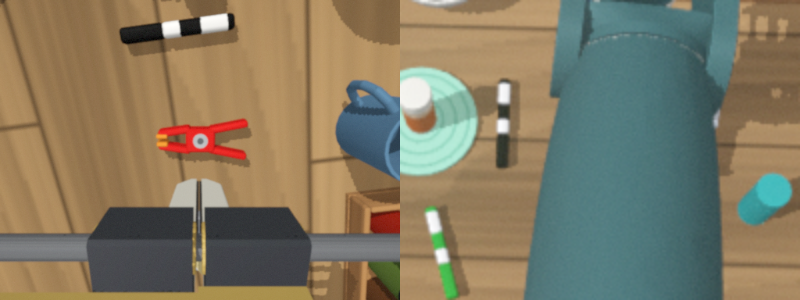

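servo_tool --pt "2 0 0 0 1" --pt "3.5 0 1 0 1" --pt "0 0 4 0 1" --pt "0 0 5 0 1" --pt "0 0 3.5 0 1" --pt "0 0 1.5 0 1" --pt "0 0 0.5 0 1" --pt "-1 0 0 0 1" --pt "-1 0 0 0 1" --pt "-0.5 0 0 0 1"

```text
clock: 38.95
position: [628.5, -6.9, 5.2]
orientation: [0.0, 0.751, 0.66, 0.0]
force: [-0.3, 0.9, 0.4]
opening: 0.001
grasp_force: 0.0
```

servo_tool --pt "-0.3 0 0 0 1" --pt "-0.4 0 0 0 1" --pt "-0.4 0 0 0 1" --pt "-0.4 0 0 0 1" --pt "-0.4 0 0 0 1" --pt "-0.4 0 0 0 1" --pt "-0.4 0 0 0 1" --pt "-0.4 0 0 0 1" --pt "-0.4 0 0 0 1" --pt "-0.3 0 0 0 1"

```text
clock: 40.2
position: [623.3, -43.8, 4.3]
orientation: [0.0, 0.751, 0.66, 0.0]
force: [1.1, 1.5, 1.3]
opening: 0.004
grasp_force: 0.9
```

```bash
python3 - <<'E'
from h import *
s,c,w=look("wrist",18)
print(pose(s),s["force"],(s["position"][:2]-[607,-167])@[.131,.991])
cv2.imwrite("pics/c18.png",cv2.resize(w,(400,300)))
E
```

```text
(array([623.3, -43.8,   4.3]), np.float64(1.443)) [1.1026068  1.53746274 1.31977975] 124.17867066639964
```

View pics/c18.png

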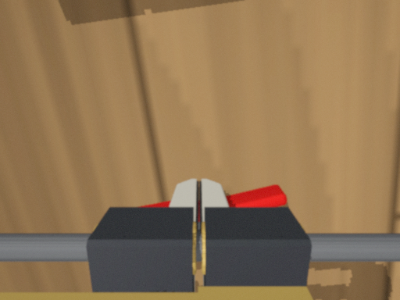

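The clamp is being pushed squarely and its handle is still visible beside the fingers. I've gone past the picture allowance, so from here I measure numerically only.

servo_tool --pt "-0.3 0 0 0 1" --pt "-0.3 0 0 0 1" --pt "-0.2 0 0 0 1" --pt "0 0 0 0 1" --pt "1 0 0 0 1" --pt "1 0 -1 0 1" --pt "0 0 -5 0 1" --pt "0 0 -5 0 1" --pt "-2 0 -5 0 1" --pt "-2 0 0 0 1"

```text
clock: 41.5
position: [621.3, -71.3, 169.7]
orientation: [0.003, 0.751, 0.661, 0.002]
force: [-0.1, -0.2, -0.4]
opening: 0.005
grasp_force: 0.0
```

servo_tool --pt "0 0 -2 0 1" --pt "0 0 0 0 1" --pt "0 0 0 0 1" --pt "0 0 0 0 1" --pt "0 0 0 0 1" --pt "0 0 0 0 1" --pt "0 0 0 0 1" --pt "0 0 0 0 1" --pt "0 0 0 0 1" --pt "0 0 0 0 1"

```text
clock: 42.75
position: [619.7, -71.4, 184.3]
orientation: [0.0, 0.751, 0.66, 0.0]
force: [-0.1, -0.3, -1.6]
opening: 0.002
grasp_force: 0.0
```

```bash
python3 - <<'E'
from h import *
s,c,w=look("wrist",19); print(pose(s))
m=mask(w,"red"); m[258:]=0
n,l,st,ce=cv2.connectedComponentsWithStats(m); i=1+np.argmax(st[1:,4]); print(st[1:].tolist())
m=(l==i).astype(np.uint8)
C=np.array([607,-167.]);X=np.array([.991,-.131]);Y=np.array([.131,.991])
P=np.array([plane(c,p[0],18)[:2] for p in cv2.findNonZero(m)],np.float32)
q=(P-C)@np.c_[X,Y]; r=cv2.minAreaRect(q.astype(np.float32)); print("clamp in disp frame",r)
# grey pivot disc
h=cv2.cvtColor(w,cv2.COLOR_BGR2HSV); g=cv2.inRange(h,(0,0,140),(180,70,255)); x0,y0,a,b=st[i][:4]; z=np.zeros_like(g); z[y0:y0+b,x0:x0+a]=g[y0:y0+b,x0:x0+a]
p=cv2.findNonZero(z).mean(0)[0]; print("pivot",p,(plane(c,p,22)[:2]-C)@np.c_[X,Y])
E
```

```text
(array([619.7, -71.4, 184.3]), np.float64(1.443))
[[207, 152, 105, 48, 2019], [466, 228, 46, 30, 1122]]
clamp in disp frame ((5.369895935058594, 91.83331298828125), (107.34053802490234, 50.11396026611328), 2.8352811336517334)
pivot [256.51322751 180.55555556] [ 2.5329651 90.2565042]
```

```bash
python3 - <<'E'
from h import *
from station import viewer,ticket,status
s,T,t=look("top",20); s,S,d=look("side",20)
for n,b in(("green",(200,150,240,220)),("blue",(150,80,185,160))):
    m=mask(t,n,b); print(n,plane(T,rect(m)[0],12).round(1),cv2.countNonZero(m))
b=(205,195,265,225); print("green side",plane(S,rect(mask(d,"green",b))[0],8).round(1))
# dispenser: difference between first and present side picture at its place
a=cv2.imread("pics/side0.png"); print("disp diff",np.abs(a[120:160,232:278].astype(int)-d[120:160,232:278]).mean())
print(s["qvel"].round(3),s["clock"])
print(ticket.sign_off())
E
```

```text
green [426.3 171.6  12. ] 111
blue [612.  331.2  12. ] 126
green side [429.9 171.6   8. ]
disp diff 13.690036231884058
[0.    0.    0.    0.003 0.003 0.001] 42.85
the job is handed in; nothing more can be done
None
```

I handed the job in at 42.9 s with every item measured inside its limits: jar about 2 mm off the trivet centre, markers about 116 mm and 120 mm out, clamp about 90 mm left of the dispenser's centre line at about 3°, and green marker unmoved; I saw no sign the dispenser moved but did not re-measure it, I overran the picture limit (18 viewed, 14 allowed), and no verdict came back.

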